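# Move the drainer's splash guard to the other hinge rail

## Robot

A 7-joint arm with a two-finger parallel gripper is mounted at the origin on the work surface. World frame = base frame: x ahead of the robot, y to its left, z up, the work surface at z = 0. Lengths are in m, angles in rad, forces in N, time in s.
With the tool pointing down it reaches from about 0.4 to 0.85 m from the base axis. Payload 10.4 kg.
Tool frame: the origin (TCP) lies on the centre line of the jaws, within the pads' length; the fingertips stand 14 mm ahead of it and the grasp point (between the pads) lies 5 mm behind it (manip.nose_length is the distance from the TCP to the fingertips, in m); z points along the fingers, y is the line along which they close (so a half turn about z gives the same grasp; the last joint's range is limited). The gripper opens to 87 mm and grips with 3 to 60 N. Pads are 19 mm wide; open, the fingers measure 117 mm over their backs; the gripper's body (75 mm by 190 mm) begins 51 mm behind the grasp point.
Start: joints at [-1.326, 0.332, -0.065, 1.46, 0.022, 1.35, -0.088], TCP at [0.165, 0.603, 0.237] pointing down, gripper open.
Joint ranges: [-2.6, 2.6], [-0.5, 2.12], [-1.47, 1.34], [0.16, 2.42], [-1.27, 4.41], [0.06, 2.06], [-2.6, 2.6]. Speed limits (rad/s): [2.22, 2.22, 2.79, 2.79, 3.14, 3.14, 3.14].

## Interface

Orientations are given as a unit quaternion [w, x, y, z].
In Python, from station import manip gives the robot as it stands. The module is installed in compiled form; this text tells all that it offers. Calls block until the motion is done:
- manip.reach(position, orientation): joint-space move of the TCP to a pose.
- manip.movel(position, orientation=None, max_speed=0.15): straight line of the TCP; orientation=None keeps the orientation; max_speed is the mean speed in m/s.
- manip.goto_joints(angles): joint-space move.
- manip.ungrasp() and manip.grasp(strength=None): open the fingers fully, or close them until they stop; strength is the grip in N (None keeps the last).
- manip.dwell(seconds).
- manip.ik(position, orientation): joint angles nearest the present ones, or None.
- manip.state(): the state.
- manip.snapshot(name): name is "scene" or "top" or "wrist"; returns the picture (384x512x3 uint8, red, green, blue); there is no depth.
- manip.calibration(name): a dict with "intrinsics" (3x3 intrinsics, pixels), "xyz" and "attitude" of the camera in the world. Camera axes: x right, y down, z forward; pixel columns grow to the right and rows downward; lengths in m; the calibration is good to about 2 mm. A picture is of the moment at which its call begins: read the wrist's pose just before it. calibration takes no time and is no camera call; for the wrist camera it gives the pose at the moment of the call.
A pose or a line that the arm cannot do raises manip.PlanningError and nothing moves.
- manip.finish_job(): hands the job in; it is judged then, once.
The state is a dict: "time": time; "joints": joint angles; "qd": joint speeds; "effort": joint torques, N m; "eef_pos": TCP position; "eef_rot": TCP orientation; "contact_force": force on the tool from outside, world axes, zero at the start; "moment": the same for the moment, N m; "opening": opening from 0.0 (shut) to 1.0 (fully open); "gripper_force": force on a finger pad.
Only numpy, scipy, OpenCV 4.12 (cv2) and the standard library are available. Lean on these libraries where they do the work, as an engineer would, in place of code of your own. Each camera call takes 0.05 s, during which the arm holds its last target. There are 200 camera calls.

## Task

Squeeze the red trigger to pull back the sprung pin of the blue splash guard, lift the guard off its hinge rail beside the drainer, and drop it fully home in the yellow socket block of the empty rail on the other side, with the pin sprung back out under that rail's steel lip. That block may be clamped a little off the middle of its rail, so feel for its holes gently and never force the guard against either rail; leave the plates, jar and spatula where they are, and let go at the end.

Things in the scene. Friction and masses are not known exactly. Their poses are not given: they have to be found in the camera images.
- guard: Blue upright splash panel, 240 to 390 g. Origin: middle of its bottom edge; y along its 150 mm width, z up, x through its 6 mm thickness, red trigger on the +x side. Panel z 0 to 85; white foot bar 36 (x) by 140 (y) by 8 mm at the bottom. Seated in a rail: origin at z = 30 mm, x = 0 of the rail, axes parallel to the rail's; play 2 mm in x, 1.5 mm in y.
- guard_posts (a point): On the guard, midway between the tips of its two steel hinge posts (20 mm below its origin). Posts: 12 mm thick, 20 mm long, pointing down from the foot bar at guard y = -45 and +45 mm, x = 0; the tips are flat, the last 1.5 mm tapering to 10.4 mm.
- guard_pinch (a point): On the guard, middle of the fully squeezed pinch: x = -2, y = 0, z = 65 mm in its frame. White fixed pad on one side (outer face at guard x = -14), red trigger on the other (outer face at x = +22 out, +10 fully squeezed): 36 mm wide free, 24 mm squeezed. Both 34 mm wide in y, from z 51 to 79. Squeeze centred here, or the pad is pushed instead of the trigger.
- pin (a joint): Sprung pin with its red trigger, on the guard: 0 = out, 0.012 m = fully squeezed back (firm stop; the pinch is then rigid). Spring 3 N out, 4.8 N back; springs out by itself when let go. Steel pin 8 mm thick at guard y = 0, z = 16 mm, tip at x = +36 out, +24 back, joined to the trigger by a red strip 14 mm wide at the trigger's x.
- rail_a: Grey hinge rail fixed to the counter, carrying the guard at the start. Origin: on the counter, under the middle of its line of holes; y along its 220 mm length, z up. Base x -22 to 45, 8 mm thick; wall x 37 to 45, 58 mm high. Yellow socket block 40 (x) by 170 (y) mm, z 8 to 30, two holes at x = 0, y = -45 and 45: 16.5 (x) by 15 (y), 22 mm deep, square edges.
- rail_b: The empty rail: as rail_a, same frame, but its yellow socket block with both holes is clamped anywhere from -14 to +14 mm along the rail's y (firm; offset not measured: find it by feel or sight). The guard goes in facing the lip with its +x side. With post tips on top of the block the guard's origin is at z = 50 mm and its pin is above the lip: hold the pin back to pass the lip.
- lip_b (a point): Middle of the front lower edge of rail_b's steel lip, at x = 27, z = 51.5 mm of the rail. The lip is 200 mm long in y, from x 27 to 45, z 51.5 to 58; the guard's pin catches under it anywhere along it. rail_a has the same lip.
- tray: Grey drainer tray, fixed, 270 (x) by 190 (y) mm, 35 mm high, between the rails. Origin: centre of its underside.
- plate_low: Lower of two stacked melamine plates in the tray, 156 mm across, 14 mm thick. Origin: centre of its underside.
- plate_top: Upper plate, same size. Origin: centre of its underside.
- jar: Glass jar with a green twist cap, 70 mm across, 110 mm high, on the counter to the left. Origin: centre of its underside.
- spatula: Steel spatula, 280 mm long, lying on the counter to the right. Origin: under its middle, x along its length.
- pin_tip (a point): Middle of the steel pin's tip, moving with the pin: in the guard's frame at x = +36 (out) to +24 mm (back), y = 0, z = 16 mm. With the guard seated and the pin out it is under the lip, at x = 36, z = 46 mm of the rail.
There are look-alikes about, which are no part of the job. Several things have the shape of the guard; the one meant has the colours described above.

How it is judged:
On the way, in this order (a step that is already met when the one before it is completed fails the run):
1. the pin is pulled back while the guard stands in its first rail (value of joint pin above 0.009 m and z of guard in the frame of rail_a below 0.04 m), for 0.1 s.
2. the guard is lifted clear of its first rail (z of guard in the frame of rail_a above 0.06 m), for 0.2 s.
At the end, for the whole second after the job is handed in: The guard stands fully home in rail_b (3 mm of its seated height, 6 mm of the line of holes, 18 mm of the rail's middle, upright and parallel within 0.1 rad), its pin within 3 mm of fully out, the tip under the lip (past x = 29.5 mm of the rail); at rest and let go (z of guard in the frame of rail_b between 0.027 and 0.033 m and x of guard in the frame of rail_b between -0.006 and 0.006 m and y of guard in the frame of rail_b between -0.018 and 0.018 m and angle between guard's own z axis and vertical below 0.1 rad and angle between the x axis of guard and the x axis of rail_b, either way round below 0.1 rad and value of joint pin below 0.003 m and linear speed of guard below 0.02 m/s and x of pin_tip in the frame of rail_b above 0.0295 m); the robot touches nothing.
It fails at once if the guard is forced against the first rail (over 40 N) (contact force between guard and rail_a above 40 N).
It fails at once if the guard is forced against the second rail (over 40 N) (contact force between guard and rail_b above 40 N).
It fails at once if a plate, the jar or the spatula is moved more than 15 mm (distance of any of plate_low, plate_top, jar, spatula from where it was at the start of the episode above 0.015 m).
It also fails if it takes over 70 s, if anything falls off the work surface, if the arm or the gripper's body presses on something with over 40 N, if the wrist force passes 120 N, or if a joint passes its speed limit or range.

## Working session

There is one attempt and no reset: what is moved stays moved. The work goes in short steps, each a Python script; the robot and the scene stay as the last script left them, time stands still between calls to the robot, and variables do not carry over. Pictures are saved under pics/ and viewed, at most 10 in all, crops included, and the job is handed in when it is done.

```bash
mkdir -p pics; python3 - <<'E'
from station import manip
import cv2, numpy as np
ims=[]
for n in ("scene","top"):
    im=manip.snapshot(n); cv2.imwrite(f"pics/{n}0.png",im[:,:,::-1]); c=manip.calibration(n)
    print(n,np.round(np.array(c["intrinsics"]),1).tolist(),c["xyz"],c["attitude"])
s=manip.state(); print(s["time"],s["eef_pos"],s["eef_rot"],s["contact_force"],manip.nose_length)
E
```

```text
scene [[367.5, 0.0, 249.6], [0.0, 367.5, 186.1], [0.0, 0.0, 1.0]] [1.09746353 0.22699612 0.76535933] [-0.22088665  0.52810774  0.75793823 -0.31279537]
top [[362.6, 0.0, 254.6], [0.0, 362.6, 189.5], [0.0, 0.0, 1.0]] [0.30044221 0.00657314 0.95553008] [-0.05177017  0.70988498 -0.69943375  0.06461882]
0.1 [0.16532482 0.60240111 0.23585859] [-4.81185796e-05  1.33506049e-01  9.91047809e-01 -6.10900480e-04] [-0.7858937   0.51423476  0.75156483] 0.014
```

View pics/scene0.png

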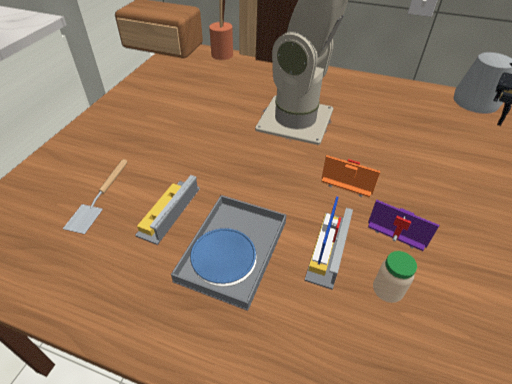

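View pics/top0.png

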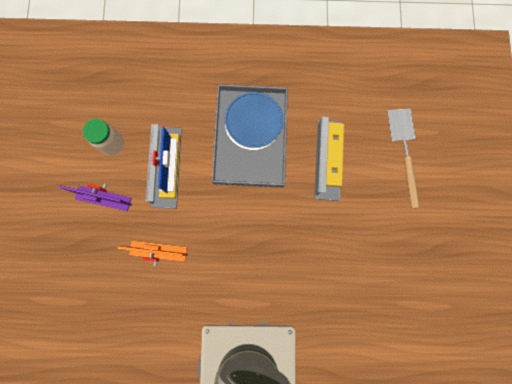

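The target is the blue guard at top (165,160) and scene (330,235). It could be mistaken for the purple one at top (103,198) / scene (402,225) or the orange one at top (157,250) / scene (350,177). The blue plates at top (253,120) are the only other blue thing. The empty rail_b is at top (330,158), with holes near (336,138) and (336,168). Both walls are on the image-left (+y) side, so rail x is about world +y.

```bash
cat > h.py <<'E'
import numpy as np, cv2
from scipy.spatial.transform import Rotation as R
from station import manip
def rot(q): return R.from_quat([q[1],q[2],q[3],q[0]])
def cast(c,uv,z):
    K=np.array(c["intrinsics"]);p=np.array(c["xyz"]);uv=np.atleast_2d(np.asarray(uv,float))
    d=rot(c["attitude"]).apply(np.c_[uv,np.ones(len(uv))]@np.linalg.inv(K).T)
    return p+d*((z-p[2])/d[:,2])[:,None]
def proj(c,P):
    q=rot(c["attitude"]).inv().apply(np.atleast_2d(P)-np.array(c["xyz"]))@np.array(c["intrinsics"]).T
    return q[:,:2]/q[:,2:]
def mask(im,col):
    h=cv2.cvtColor(im,cv2.COLOR_RGB2HSV); H,S,V=[h[:,:,i].astype(int) for i in range(3)]
    return {"yellow":(H>20)&(H<34)&(S>150)&(V>100),"blue":(H>105)&(H<128)&(S>150),"red":((H<6)|(H>174))&(S>150)}[col].astype(np.uint8)
def blobs(m,amin=30):
    n,l,s,c=cv2.connectedComponentsWithStats(m); return [(s[i].tolist(),c[i],l==i) for i in range(1,n) if s[i][4]>=amin]
def downq(yaw):  # tool z down, tool y along world direction angle yaw
    y=np.array([np.cos(yaw),np.sin(yaw),0]);z=np.array([0,0,-1.]);x=np.cross(y,z)
    q=R.from_matrix(np.c_[x,y,z]).as_quat(); return [q[3],q[0],q[1],q[2]]
def yawof(q): y=rot(q).apply([0,1,0]); return np.arctan2(y[1],y[0])
E
python3 - <<'E'
from h import *
im=cv2.imread("pics/top0.png")[:,:,::-1].copy();c=manip.calibration("top")
for col,z in(("yellow",.03),("blue",.115),("red",.1)):
    for s,ce,m in blobs(mask(im,col)):
        ys,xs=np.nonzero(m);r=cv2.minAreaRect(np.c_[xs,ys].astype(np.float32))
        print(col,s,np.round(ce,1)); print(np.round(cast(c,cv2.boxPoints(r),z)[:,:2],3).tolist())
s=manip.state();print(yawof(s["eef_rot"]))
w=manip.calibration("wrist");print(w, rot(s["eef_rot"]).inv().apply(np.array(w["xyz"])-s["eef_pos"]))
a=cv2.resize(im[105:215,140:190],None,fx=5,fy=5,interpolation=2);b=cv2.resize(im[105:215,305:355],None,fx=5,fy=5,interpolation=2)
cv2.imwrite("pics/crop1.png",np.hstack([a,b])[:,:,::-1])
E
```

```text
yellow [327, 123, 17, 64, 875] [334.8 154.4]
[[0.468, -0.196], [0.64, -0.205], [0.639, -0.244], [0.467, -0.234]]
yellow [159, 134, 20, 64, 204] [172.  173.4]
[[0.432, 0.237], [0.603, 0.216], [0.596, 0.175], [0.425, 0.196]]
blue [159, 128, 11, 64, 350] [163.5 160.4]
[[0.434, 0.218], [0.587, 0.218], [0.586, 0.198], [0.433, 0.199]]
red [153, 151, 6, 15, 51] [154.7 158.8]
[[0.532, 0.244], [0.534, 0.233], [0.5, 0.225], [0.498, 0.236]]
red [86, 184, 19, 7, 52] [ 94.5 186.7]
[[0.445, 0.393], [0.452, 0.392], [0.442, 0.348], [0.435, 0.349]]
red [142, 258, 17, 3, 42] [150.2 258.9]
[[0.274, 0.249], [0.279, 0.25], [0.279, 0.213], [0.275, 0.213]]
1.3029845087553626
{'intrinsics': array([[333.42826967,   0.        , 253.72537011],
       [  0.        , 333.42826967, 187.85354374],
       [  0.        ,   0.        ,   1.        ]]), 'xyz': array([0.08726473, 0.62325321, 0.38572477]), 'attitude': array([0.11977932, 0.78611963, 0.59971531, 0.0895008 ])} [ 0.0807852  -0.00073103 -0.14987088]
```

View pics/crop1.png

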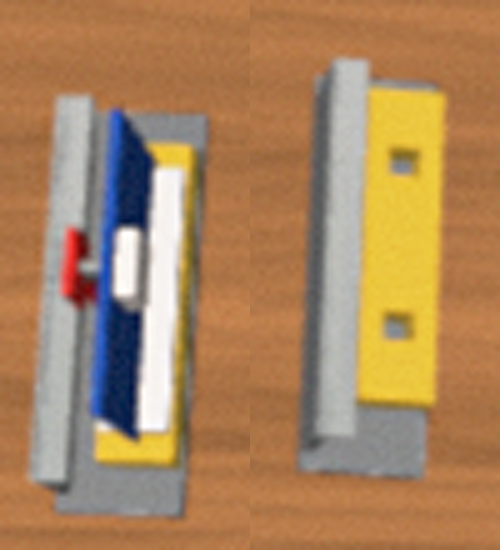

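The crop shows the blue guard standing in the left rail, with its red trigger on the wall side and white pad on the other. In the right rail the holes are visible and the block is shifted towards the far end. Next I go above the guard for a close look.

```bash
python3 - <<'E'
from h import *
q=downq(np.radians(83))
manip.reach([.50,.205,.25],q)
s=manip.state();c=manip.calibration("wrist");im=manip.snapshot("wrist")
cv2.imwrite("pics/w1.png",im[:,:,::-1]);np.save("w1.npy",c,allow_pickle=True)
print(s["time"],s["eef_pos"],s["joints"],np.round(c["xyz"],4),np.round(rot(c["attitude"]).apply([0,0,1]),3))
for col,z in(("yellow",.03),("red",.109),("blue",.115)):
    for st,ce,m in blobs(mask(im,col)): print(col,st,np.round(ce,1),np.round(cast(c,ce,z),4))
E
```

```text
1.9833 [0.49958044 0.2062484  0.24990463] [-0.72904273  0.13359287  0.27948716  1.68123773 -0.0381187   1.33215684
  1.00750396] [0.4192 0.2151 0.3998] [ 0.293 -0.037 -0.955]
yellow [237, 97, 39, 38, 527] [255.2 105.9] [[0.4409 0.2135 0.03  ]]
yellow [253, 228, 14, 16, 110] [259.5 238.5] [[0.5975 0.2001 0.03  ]]
yellow [274, 233, 13, 9, 96] [280.3 237. ] [[0.5985 0.2254 0.03  ]]
yellow [419, 261, 30, 56, 675] [436.6 288.1] [[0.6938 0.4168 0.03  ]]
yellow [60, 264, 26, 53, 614] [ 69.4 293.8] [[ 0.646  -0.0522  0.03  ]]
yellow [358, 330, 154, 21, 2360] [446.8 341.5] [[0.7796 0.4339 0.03  ]]
yellow [286, 337, 66, 14, 356] [321.5 344.8] [[0.7651 0.2653 0.03  ]]
yellow [228, 344, 14, 7, 37] [234.2 347.8] [[0.7558 0.147  0.03  ]]
red [401, 90, 60, 11, 367] [432.2  94.7] [[0.4451 0.3625 0.109 ]]
red [282, 176, 9, 36, 212] [286.3 193.6] [[0.5174 0.2329 0.109 ]]
blue [256, 115, 21, 158, 657] [265.7 193.8] [[0.5134 0.2141 0.115 ]]
```

View pics/w1.png

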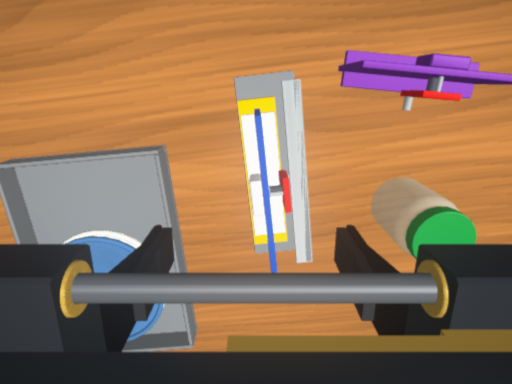

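The wrist view shows the blue guard edge-on from (257,110) to (274,272). The red trigger is on the right at (286,194) and the white pad on the left at (256,185), inside the yellow block. Now I measure the line and its middle.

```bash
python3 - <<'E'
from h import *
c=np.load("w1.npy",allow_pickle=True).item();im=cv2.imread("pics/w1.png")[:,:,::-1].copy()
b=max(blobs(mask(im,"blue")&(np.indices(im.shape[:2])[1]>200)),key=lambda t:t[0][4])
ys,xs=np.nonzero(b[2]); rows=np.unique(ys)[2:-2]
mid=np.array([[xs[ys==r].mean(),r] for r in rows]);wid=[np.sum(ys==r) for r in rows]
P=cast(c,mid,.115);f=np.polyfit(P[:,0],P[:,1],1);print("panel yaw of -y axis",np.degrees(np.arctan(f[0])),"widths",wid[::20])
print("resid mm",np.std(P[:,1]-np.polyval(f,P[:,0]))*1e3)
E2=cast(c,[mid[0]-[0,2],mid[-1]+[0,2]],.115);print("ends",E2,np.linalg.norm(E2[1]-E2[0]), E2.mean(0))
r=[t for t in blobs(mask(im,"red")) if t[0][0]<300][0]
ys,xs=np.nonzero(r[2]);rt=[]
for k in np.unique(ys): rt.append((k,xs[ys==k].min(),xs[ys==k].max()))
print(rt[::4]); e=cast(c,[[r[1][0],ys.min()-.5],[r[1][0],ys.max()+.5]],.109);print("trigger ends",e,e.mean(0))
# yellow block
m=mask(im,"yellow");m[:,:230]=0;m[:,310:]=0;m[260:]=0
ys,xs=np.nonzero(m);bx=cv2.boxPoints(cv2.minAreaRect(np.c_[xs,ys].astype(np.float32)));B=cast(c,bx,.03);print(bx,B[:,:2],B.mean(0))
print([np.linalg.norm(B[i]-B[i-1]) for i in range(4)])
cv2.imwrite("pics/w1c.png",cv2.resize(im[90:285,220:320],None,fx=3,fy=3,interpolation=2)[:,:,::-1])
E
```

```text
panel yaw of -y axis -0.5610544364154951 widths [np.int64(4), np.int64(4), np.int64(4), np.int64(4), np.int64(4), np.int64(3), np.int64(4), np.int64(4)]
resid mm 0.20446325560155568
ends [[0.44350406 0.21489179 0.115     ]
 [0.5936389  0.21332896 0.115     ]] 0.15014297129550763 [0.51857148 0.21411038 0.115     ]
[(np.int64(176), np.int64(285), np.int64(286)), (np.int64(180), np.int64(282), np.int64(288)), (np.int64(184), np.int64(283), np.int64(288)), (np.int64(188), np.int64(283), np.int64(288)), (np.int64(192), np.int64(284), np.int64(289)), (np.int64(196), np.int64(284), np.int64(289)), (np.int64(200), np.int64(284), np.int64(289)), (np.int64(204), np.int64(285), np.int64(290)), (np.int64(208), np.int64(285), np.int64(290))]
trigger ends [[0.50029928 0.2344548  0.109     ]
 [0.53492929 0.23127207 0.109     ]] [0.51761429 0.23286344 0.109     ]
[[236.59758 100.37805]
 [273.58536  96.26831]
 [289.53656 239.82928]
 [252.5488  243.93903]] [[0.4327643  0.19435796]
 [0.43330067 0.23422482]
 [0.60365204 0.2361793 ]
 [0.60375447 0.19073058]] [0.51836787 0.21387316 0.03      ]
[np.float64(0.17102864640834495), np.float64(0.03987046311718804), np.float64(0.1703625822870182), np.float64(0.045448829353671255)]
```

View pics/w1c.png

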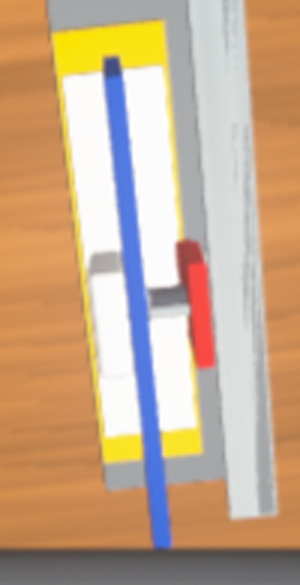

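Measured: panel length 150.1 mm, guard centre (0.5186, 0.2141), x axis yaw 89.4°, which fits the description. Descend, squeeze, and check.

```bash
python3 - <<'E'
from h import *
q=downq(np.radians(89.4)); g=np.array([.5186,.2141-.002,0])
manip.movel(g+[0,0,.15],q)
def show(t):
    s=manip.state();print(t,round(s["time"],2),np.round(s["eef_pos"],4),np.round(s["contact_force"],2),np.round(s["moment"],2),round(s["opening"],4),round(s["gripper_force"],2))
manip.dwell(.3);show("above")
manip.movel(g+[0,0,.090],q,max_speed=.08);manip.dwell(.2);show("down")
manip.grasp(20);manip.dwell(.3);show("gripped")
im=manip.snapshot("wrist");cv2.imwrite("pics/w2.png",im[:,:,::-1])
im=manip.snapshot("scene");cv2.imwrite("pics/s2.png",im[:,:,::-1])
E
```

```text
above 3.17 [0.5188 0.2122 0.1506] [0.15 0.46 0.33] [ 0.02 -0.04 -0.  ] 1.0003 0.0
down 4.27 [0.5189 0.2123 0.0905] [-0.27 -0.49 -0.09] [-0.02  0.   -0.03] 0.9972 0.0
gripped 5.62 [0.5187 0.2117 0.0901] [-0.59 -3.43  6.05] [-0.68  0.24  0.  ] 0.2683 20.01
```

```bash
python3 - <<'E'
from h import *
q=downq(np.radians(89.4)); g=np.array([.5186,.2121,0])
def show(t):
    s=manip.state();print(t,round(s["time"],2),np.round(s["eef_pos"],4),np.round(s["contact_force"],2),np.round(s["moment"],2),round(s["opening"],4),round(s["gripper_force"],2))
manip.movel(g+[0,0,.110],q,max_speed=.04);show("20 up")
manip.movel(g+[0,0,.21],q,max_speed=.1);manip.dwell(.4);show("up")
manip.movel([.535,-.12,.21],downq(np.radians(87)),max_speed=.15);manip.dwell(.4);show("near b")
c=manip.calibration("wrist");im=manip.snapshot("wrist");cv2.imwrite("pics/w3.png",im[:,:,::-1]);np.save("w3.npy",c,allow_pickle=True)
E
```

```text
20 up 6.37 [0.5185 0.2122 0.11  ] [ 0.7  -0.23 -3.7 ] [ 0.02 -0.01  0.  ] 0.2655 20.0
up 7.92 [0.5185 0.2121 0.2099] [ 0.18 -0.49 -3.85] [-0.   -0.03 -0.04] 0.2737 20.0
near b 10.68 [ 0.535  -0.1199  0.21  ] [-0.8  -0.03 -1.43] [0.03 0.03 0.04] 0.269 20.0
```

View pics/w3.png

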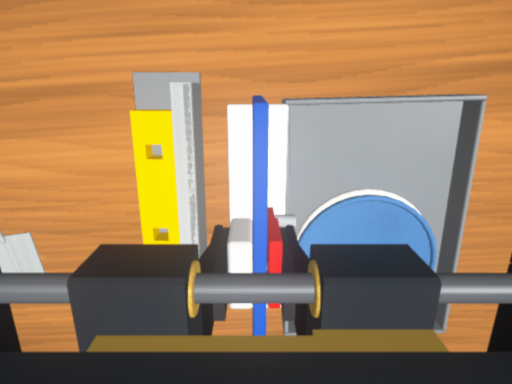

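The guard is upright in the gripper, panel along column 260. rail_b is on the left with holes near (154,151) and (162,234). Next I measure the holes, block and wall line, and the panel in the hand, all in this one view.

```bash
python3 - <<'E'
from h import *
c=np.load("w3.npy",allow_pickle=True).item();im=cv2.imread("pics/w3.png")[:,:,::-1].copy()
m=mask(im,"yellow");m[:,:120]=0;m[:,190:]=0;m[245:]=0;m[:100]=0
ys,xs=np.nonzero(m)
# block left edge line & right edge
def edge(side,r0,r1,z,mm):
    pts=[]
    for r in range(r0,r1):
        k=np.nonzero(mm[r])[0]
        if len(k): pts.append([k.min()-.5 if side<0 else k.max()+.5,r])
    P=cast(c,pts,z);f=np.polyfit(P[:,0],P[:,1],1);return f,np.std(P[:,1]-np.polyval(f,P[:,0]))
f,sd=edge(-1,115,238,.03,m);print("block left edge yaw",np.degrees(np.arctan(f[0])),f,sd)
print("block near end",cast(c,[[155,ys.min()-.5]],.03))
H=cv2.morphologyEx(m,cv2.MORPH_CLOSE,np.ones((25,25)))&(1-m)
for st,ce,mm in blobs(H,20): 
    x,y,w,h,a=st;print("hole",st,np.round(ce,1),np.round(cast(c,[[x-.5,y-.5],[x+w-.5,y+h-.5]],.03)[:,:2],4).tolist())
# panel in hand
b=mask(im,"blue");b[:,:240]=0;b[:,275:]=0;b[240:]=0
ys,xs=np.nonzero(b);
l,s1=edge(-1,105,235,.235,b);r,s2=edge(1,105,235,.235,b)
print("panel yaw",np.degrees(np.arctan([l[0],r[0]])),s1,s2,"y at x=.535",np.polyval(l,.535),np.polyval(r,.535), "near end top row",ys.min(),cast(c,[[260,ys.min()-.5]],.235))
a=cv2.resize(im[70:260,125:215],None,fx=4,fy=4,interpolation=2)[:600];d=cv2.resize(im[85:235,220:300],None,fx=4,fy=4,interpolation=2)
cv2.imwrite("pics/w3c.png",np.hstack([a,d])[:,:,::-1])
E
```

```text
block left edge yaw -3.344823669955691 [-0.05844459 -0.21136533] 0.00029513835450932236
block near end [[ 0.4718791  -0.21354861  0.03      ]]
hole [152, 144, 11, 12, 120] [156.6 149.6] [[0.5045, -0.2216], [0.5172, -0.2123]]
hole [159, 228, 10, 5, 46] [163.1 230. ] [[0.5952, -0.2271], [0.6016, -0.2171]]
panel yaw [-3.30821501 -2.77600069] 0.0014351918211134237 0.00021331007674776404 y at x=.535 -0.12034679480849302 -0.11602584992243775 near end top row 103 [[ 0.46037759 -0.11486307  0.235     ]]
```

View pics/w3c.png

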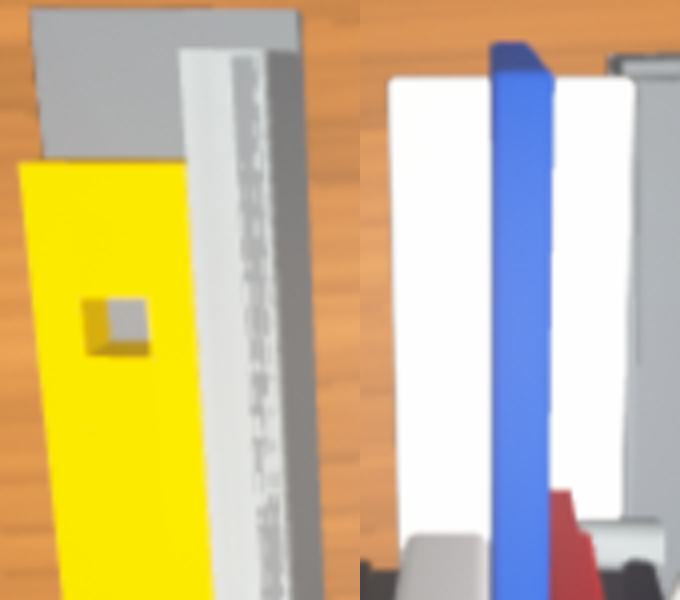

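```bash
python3 - <<'E'
from h import *
c=np.load("w3.npy",allow_pickle=True).item();im=cv2.imread("pics/w3.png")[:,:,::-1].copy()
hsv=cv2.cvtColor(im,cv2.COLOR_RGB2HSV);V=hsv[:,:,2].astype(int);S=hsv[:,:,1].astype(int)
m=((V<235)|(S<150)).astype(np.uint8)
u=np.array([np.cos(np.radians(-3.3)),np.sin(np.radians(-3.3))]);n=np.array([-u[1],u[0]])
for st,ce,mm in blobs(m[105:245,138:180],20):
    st=[st[0]+138,st[1]+105]+st[2:];
    if st[2]>25 or st[3]>25: continue
    x,y,w,h,a=st;e=cast(c,[[x-.5,y+h/2-.5],[x+w-.5,y+h/2-.5],[x+w/2-.5,y-.5],[x+w/2-.5,y+h-.5]],.03)[:,:2]
    ctr=(e[:2]@n).mean()*n+(e[2:]@u).mean()*u
    print(st,"size",np.round(np.diff(e[:2]@n),4),np.round(np.diff(e[2:]@u),4),"ctr",np.round(ctr,4),"if near: mid",np.round(ctr+.045*u,4),"if far:",np.round(ctr-.045*u,4))
# block left edge mid
for X in (.5568,):
    e=np.array([X,-.05844459*X-.21136533]);print("mid from edges",e+.02*n)
# wall top (z .058) near end and front edge: grey crop pixels
print("wall near end front/back",cast(c,[[125+180/4,70+48/4],[125+298/4,70+50/4]],.058)[:,:2],"base near corners",cast(c,[[125+32/4,70+10/4],[125+300/4,70+10/4]],.008)[:,:2])
print(manip.ik([.557,-.225,.11],downq(np.radians(86.7))))
E
```

```text
[145, 144, 18, 16, 245] size [0.018] [0.0162] ctr [ 0.5127 -0.2208] if near: mid [ 0.5576 -0.2234] if far: [ 0.4678 -0.2182]
[153, 228, 16, 13, 196] size [0.0173] [0.0154] ctr [ 0.603 -0.226] if near: mid [ 0.6479 -0.2286] if far: [ 0.558  -0.2234]
mid from edges [ 0.55795128 -0.22394044]
wall near end front/back [[ 0.44802033 -0.18914862]
 [ 0.44976364 -0.16375093]] base near corners [[ 0.43608019 -0.23692229]
 [ 0.43958511 -0.17010229]]
[-0.14412167  0.41849992  0.5666199   1.70243794 -0.248198    1.09297367
  2.01165105]
```

Hole midpoint from three independent cues agrees to within 1 mm: (0.5577, -0.2235), yaw -3.3°. Now go above it and descend by feel.

```bash
cat > d.py <<'E'
from h import *
Y=np.radians(86.7);q=downq(Y);n=np.array([np.cos(Y),np.sin(Y),0]);u=np.array([np.sin(Y),-np.cos(Y),0])
mid=np.array([.5577,-.2235,0])-.002*n
def F(k=4):
    a=[]
    for _ in range(k): manip.dwell(.03);s=manip.state();a.append(np.r_[s["contact_force"],s["moment"]])
    return np.mean(a,0)
def show(t):
    s=manip.state();print(t,round(s["time"],2),np.round(s["eef_pos"]*1e3,1),np.round(F(),2),round(s["opening"],4),flush=True)
def descend(off,z0,z1,f0,lim=7,step=.001):
    """lower in steps until the force change passes lim; return z reached"""
    z=z0
    while z>z1+1e-6:
        z=max(z1,z-step);manip.movel(mid+off+[0,0,z],q,max_speed=.02);f=F(2)-f0
        if np.linalg.norm(f[:3])>lim: return z,f
    return z,f
E
python3 - <<'E'
from d import *
manip.movel(mid+[0,0,.21],q,max_speed=.12)
manip.movel(mid+[0,0,.122],q,max_speed=.06);manip.dwell(.4);show("above")
f0=F(10);np.save("f0.npy",f0);print(np.round(f0,2))
z,f=descend(np.zeros(3),.114,.100,f0);print(z,np.round(f,2));show("stop")
im=manip.snapshot("wrist");cv2.imwrite("pics/w4.png",im[:,:,::-1])
E
```

```text
above 13.8 [ 557.6 -225.5  122. ] [-0.16 -0.01 -2.84  0.01  0.02 -0.01] 0.2659
[ 0.3  -0.11 -2.89  0.03  0.    0.  ]
0.1 [-0.54 -0.61 -0.26 -0.04  0.02 -0.03]
stop 19.05 [ 557.6 -225.5  100. ] [-0.22 -0.1  -2.85  0.02 -0.01  0.01] 0.2673
```

The posts are 10 mm into the holes with no contact force. Continue down to the seat, then release.

```bash
python3 - <<'E'
from d import *
f0=np.load("f0.npy")
z,f=descend(np.zeros(3),.100,.0895,f0,lim=5);print(z,np.round(f,2));show("stop")
c=manip.calibration("wrist");im=manip.snapshot("wrist");cv2.imwrite("pics/w5.png",im[:,:,::-1])
if z<.0925:
    manip.ungrasp();manip.dwell(.5);show("open")
    manip.movel(mid+[0,0,.25],q,max_speed=.1)
    manip.movel(mid+[-.03,.06,.25],q,max_speed=.1);manip.dwell(.3);show("up")
    c=manip.calibration("wrist");im=manip.snapshot("wrist");np.save("w6.npy",c,allow_pickle=True)
    s=manip.snapshot("scene");cv2.imwrite("pics/s6.png",s[:,:,::-1])
    P=proj(manip.calibration("scene"),[.5577,-.2235,.07])[0].astype(int);print(P)
    k=cv2.resize(s[P[1]-64:P[1]+64,P[0]-48:P[0]+48],None,fx=3,fy=3,interpolation=2)
    cv2.imwrite("pics/fin.png",np.hstack([im,k])[:,:,::-1] if k.shape[0]==384 else im[:,:,::-1])
E
```

```text
0.0895 [-2.09  0.28  8.5   0.12  0.44  0.01]
stop 22.72 [ 557.8 -225.7   90. ] [-1.9   0.34  5.77  0.17  0.41  0.01] 0.2687
open 24.63 [ 557.6 -225.5   89.5] [-0.28  0.21  0.07  0.02 -0.01  0.02] 1.0007
up 27.64 [ 527.6 -165.9  249.9] [-0.3  -0.28  0.18  0.01 -0.01  0.02] 0.9949
[157 195]
```

View pics/fin.png

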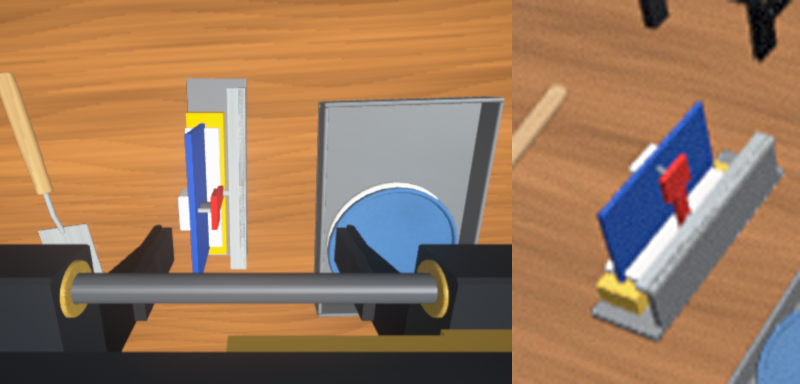

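The wrist view shows the guard down in the block, with panel (196,200), trigger (216,207) and pin running under the lip at (226,193). One numeric check of height and trigger travel before handing in.

```bash
python3 - <<'E'
from d import *
c=np.load("w6.npy",allow_pickle=True).item();im=cv2.imread("pics/fin.png")[:,:512,::-1].copy()
G=mid+.002*n
b=mask(im,"blue");b[:,:180]=0;b[:,210:]=0;b[245:]=0
# expected projections for a seated guard, pin out (x 22) / back (x 10)
P=lambda x,y,z:np.round(proj(c,G+x*n-y*u+[0,0,.03+z])[0],1)
print("near top corner -x/+x",P(-.003,.075,.085),P(.003,.075,.085)," trigger outer top out",P(.022,.017,.079),P(.022,-.017,.079)," back",P(.010,.017,.079))
ys,xs=np.nonzero(b);print("blue",xs[ys==200],ys.min(),"expected row200 approx",P(-.003,0,.085),P(.003,0,.085))
r=[t for t in blobs(mask(im,"red"),10) if t[0][0]<260];print([t[0] for t in r])
E
```

```text
near top corner -x/+x [186.  133.2] [193.1 133.2]  trigger outer top out [218.3 195.6] [219.4 229.5]  back [205.2 195.6]
blue [190 191 192 193 194] 134 expected row200 approx [190.9 215.2] [197.5 215.2]
[[211, 186, 12, 43, 335]]
```

The trigger's right edge is at column 218–223, which matches pin out (back would be about 205). The panel corner row is 134 against 133 expected for seated. Handing in.

```bash
python3 -c "
from station import manip
print(manip.finish_job())"
```

```text
the job is handed in; nothing more can be done
None
```

The blue guard is fully down in rail_b's yellow block with its pin sprung out under the lip, the gripper is open and clear, and the job was handed in at about 28 s; no verdict came back.

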